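Seat the tissue cassette in the corner of the registration plate

ROBOT

A 7-joint arm with a two-finger parallel gripper is mounted at the origin on the work surface. World frame = base frame: x ahead of the robot, y to its left, z up, the work surface at z = 0. Lengths are in mm, angles in rad, forces in N, time in s.
With the tool pointing down it reaches from about 350 to 900 mm from the base axis. Payload 7.2 kg.
Tool frame: the origin (TCP) lies midway between the tips of the shut fingers; the grasp point (between the pads) lies 19 mm behind it; z points along the fingers, x is the direction in which the jaws open and shut, and the axes are right-handed (so a half turn about z gives the same grasp; the last joint's range is limited). The gripper opens to 85 mm and grips with 20 to 120 N. Pads are 22 mm wide; open, the fingers measure 114 mm over their backs; the gripper's body (76 mm by 85 mm) begins 54 mm behind the grasp point. The pads swing forward as they close: fully open they stand 13 mm farther back than shut.
Start: joints at [-1.314, 0.411, -0.013, 1.596, 0.006, 1.134, -0.082], TCP at [199.459, 592.322, 231.297] pointing down, gripper open.
Joint ranges: [-2.95, 2.95], [-0.29, 1.99], [-1.47, 1.44], [0.14, 2.54], [-1.03, 4.17], [0.13, 1.85], [-2.86, 2.86]. Speed limits (rad/s): [2.39, 2.39, 3.01, 3.01, 3.14, 3.14, 3.14].

INTERFACE

Orientations are given as a unit quaternion [x, y, z, w].
In Python, from workcell import env, telemetry, vision, ticket, nets gives the robot as it stands. The module is installed in compiled form; this text tells all that it offers. Calls block until the motion is done:
- env.move_ptp(position, orientation): joint-space move of the TCP to a pose.
- env.servo_line(position, feed=150, rotation=None, f_stop=None): straight line of the TCP; rotation=None keeps the orientation; feed is the mean speed in mm/s. With f_stop (N) it stops when the force on the tool has changed by that much, and returns True; else False.
- env.move_j(angles): joint-space move.
- env.gripper_to(opening, strength=None): finger opening in mm; strength is the grip in N (None keeps the last); returns when the fingers have stopped.
- env.hold(seconds).
- env.solve_ik(position, orientation): joint angles nearest the present ones, or None.
- telemetry.state(): the state.
- vision.grab_frame(name): name is "scene" or "top" or "wrist"; returns a dict with "pixels" (400x640x3 uint8, red, green, blue), "fx", "fy", "cx", "cy" (pixels), "world_from_camera" (4x4, takes a point from camera to world coordinates). Camera axes: x right, y up, looking along -z (the intrinsics and any distortion apply to the point x, -y, -z); pixel columns grow to the right and rows downward; lengths in mm; the calibration is good to about 2 mm. A picture is of the moment at which its call begins. There is no depth.
A pose or a line that the arm cannot do raises env.MotionError and nothing moves.
- ticket.finish_job(): hands the job in, once; it reports no verdict.
Trained networks look in a picture, given as the dict that the camera call returned (one of the last four; its "shot" number tells which), for a name from the list of things; names that differ only in an ending like _2 or _b are one class to them, and where a whole thing is asked for, a point or a joint stands for the part that bears it (a point fixed in the world has none). Each returns a list of dicts, best first, with "confidence" (0 to 1); they miss things now and then, are a little off and sometimes report something else, mostly with a low value. They report only what shows in the picture. A call takes as long as a camera call. They do not tell look-alikes from the thing itself.
- nets.spot_in(picture, target): "extent" ([left, top, right, bottom] in pixels, round what is visible of it).
The state is a dict: "clock": time; "joints": joint angles; "dq": joint speeds; "tau": joint torques, N m; "ee_pos": TCP position; "tool_rot": TCP orientation; "contact_force": force on the tool from outside, world axes, zero at the start; "wrist_torque": the same for the moment, N m; "width": finger opening in mm.
Only numpy, scipy, OpenCV 4.12 (cv2) and the standard library are available. Lean on these libraries where they do the work, as an engineer would, in place of code of your own. Each camera call takes 0.05 s, during which the arm holds its last target. There are 200 camera calls.

TASK

On the dark registration plate, push the rectangular tissue-block cassette across until its long side lies flush against the long rail, then slide it along the rail, keeping it against the rail, until it is fully home in the corner pocket of the stop, touching both rail and stop, and leave it there. Use only the fingertips or the outside of the fingers: do not lift or tip the cassette and do not put the fingers round it to pinch it. Leave the round wax block and everything else on the bench where it stands.

Things in the scene. Friction and masses are not known exactly. Their poses are not given: they have to be found in the camera images.
- plate: Fixed dark steel plate 190 (x) x 360 (y) x 8 mm; origin under its centre, on the bench; top at z = 8 mm. Along its +x side runs the aluminium rail, full length along y, 14 mm wide, 18 mm above the plate; inner face (to -x) at x = +70 mm. x points across the plate to the rail; yaw up to 0.35 rad either way. Engraved scale near the -x edge.
- stop: Fixed aluminium corner stop near the rail's -y end, place varies. Origin: inside corner of the pocket on the plate's top; rail face is x = 0, end face y = 0 (x 0 to -54 mm); axes as the plate's. 24 mm long, 18 high, clamp over rail 24. Lip 18 high, x -42 to -54, y 0 to +10 mm: pocket 42 wide, open to +y. Thumbscrew behind rail. Cassette origin when seated: x -19, y +26 mm.
- cassette: The part to seat: loose white plastic frame 38 (x) x 52 (y) x 7 mm with a cream wax block 32 x 46 on it, 16 mm high in all, about 45 g. Origin: centre of underside, y along its long side. Starts flat on the plate on the robot's side of the rail, long side within 0.3 rad of the rail, centre 72 to 88 mm from the rail and 100 mm or more from the stop's end face. Slides easily.
- round_block: Round wax block on a white round base, 40 mm diameter, 16 mm high, loose on the plate 80 to 110 mm along it from the cassette, on either side, centre 72 to 88 mm from the rail. Origin at the centre of its underside. Leave alone.
- jar: Clear specimen jar with white lid, 44 mm diameter, 58 mm high, on the bench behind the rail; origin under its centre. Leave alone.
- stain: Amber stain bottle, 32 mm diameter, 62 mm high, on the bench behind the rail; origin under its centre. Leave alone.
- slide_box: Blue slide box 85 x 100 x 34 mm on the bench to the right; origin under its centre. Leave alone.
- dish: White dish, 80 mm diameter, 28 mm high, on the bench to the left; origin under its centre. Leave alone.
- brush: Small brush 150 mm long lying on the bench to the right, near the robot; its axis x runs along it. Leave alone.
- beaker: Grey plastic cup 50 mm diameter, 60 mm high, on the bench far left; origin under its centre. Leave alone.
- collar: Dark steel ring 44 mm diameter, 14 mm high, on the bench far right; origin under its centre. Leave alone.
Things that resemble listed ones, but are neither listed nor needed, are in the scene too. Leave any orange or yellow look-alike of the cassette alone.

How it is judged:
By the outcome, as a careful person would: the job done as asked, in the order asked, and still so for the second after the job is handed in, with the robot touching nothing.
It also fails if it takes over 56 s, if anything falls off the work surface, if the arm or the gripper's body presses on something with over 40 N, if the wrist force passes 120 N, or if a joint passes its speed limit or range.

## Working session

There is one attempt and no reset: what is moved stays moved. The work goes in short steps, each a Python script; the robot and the scene stay as the last script left them, time stands still between calls to the robot, and variables do not carry over. Pictures are saved under pics/ and viewed, about 8 in all and at most 12, crops included, and the job is handed in when it is done.

```bash
mkdir -p pics; python3 - <<'E'
from workcell import env, telemetry, vision, nets
import cv2, numpy as np, pickle
for n in ("top","scene"):
    f=vision.grab_frame(n); cv2.imwrite(f"pics/{n}0.png",f["pixels"][:,:,::-1]); pickle.dump(f,open(f"{n}0.pkl","wb"))
    print(n,f["fx"],f["fy"],f["cx"],f["cy"],[k for k in f]); print(np.round(f["world_from_camera"],3).tolist())
    for t in ("plate","stop","cassette","round_block"):
        print(t,[(np.round(d["extent"]).tolist(),round(d["confidence"],2)) for d in nets.spot_in(f,t)])
s=telemetry.state(); print(s["clock"],s["ee_pos"],s["tool_rot"],s["width"])
E
```

```text
top 472.3451404497415 472.3451404497415 322.9450459833862 204.54907808729362 ['pixels', 'fx', 'fy', 'cx', 'cy', 'world_from_camera', 'shot']
[[0.024, 0.985, -0.17, 297.513], [-1.0, 0.02, -0.024, -21.125], [-0.02, 0.17, 0.985, 1197.684], [0.0, 0.0, 0.0, 1.0]]
plate [([246.0, 142.0, 400.0, 249.0], 0.58)]
stop [([350.0, 144.0, 367.0, 177.0], 0.88)]
cassette [([267.0, 263.0, 285.0, 287.0], 0.62), ([266.0, 196.0, 292.0, 218.0], 0.61), ([199.0, 149.0, 215.0, 172.0], 0.61), ([203.0, 239.0, 223.0, 260.0], 0.59)]
round_block [([308.0, 194.0, 325.0, 210.0], 0.55)]
scene 399.1825805353137 399.1825805353137 319.89795404133287 197.3573429289667 ['pixels', 'fx', 'fy', 'cx', 'cy', 'world_from_camera', 'shot']
[[0.774, -0.363, 0.519, 1026.632], [0.633, 0.445, -0.633, -624.662], [-0.0, 0.819, 0.574, 588.075], [0.0, 0.0, 0.0, 1.0]]
plate [([262.0, 163.0, 381.0, 264.0], 0.61)]
stop [([316.0, 216.0, 352.0, 241.0], 0.94), ([318.0, 191.0, 335.0, 202.0], 0.65)]
cassette [([412.0, 160.0, 428.0, 174.0], 0.77), ([286.0, 151.0, 303.0, 165.0], 0.69), ([335.0, 144.0, 355.0, 154.0], 0.66), ([334.0, 172.0, 349.0, 183.0], 0.5)]
round_block [([318.0, 219.0, 354.0, 238.0], 0.59), ([315.0, 191.0, 334.0, 202.0], 0.58)]
0.5 [199.46440593 592.30454278 231.26518922] [ 8.12131811e-01  5.83474011e-01 -4.12011758e-06  9.36662289e-06] 85.50039161663821
```

```bash
python3 - <<'E'
import cv2
a=cv2.imread("pics/top0.png")[120:300,180:430]
cv2.imwrite("pics/topcrop.png",cv2.resize(a,None,fx=3.2,fy=3.2,interpolation=cv2.INTER_CUBIC))
E
```

```text
(no output)
```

View pics/topcrop.png

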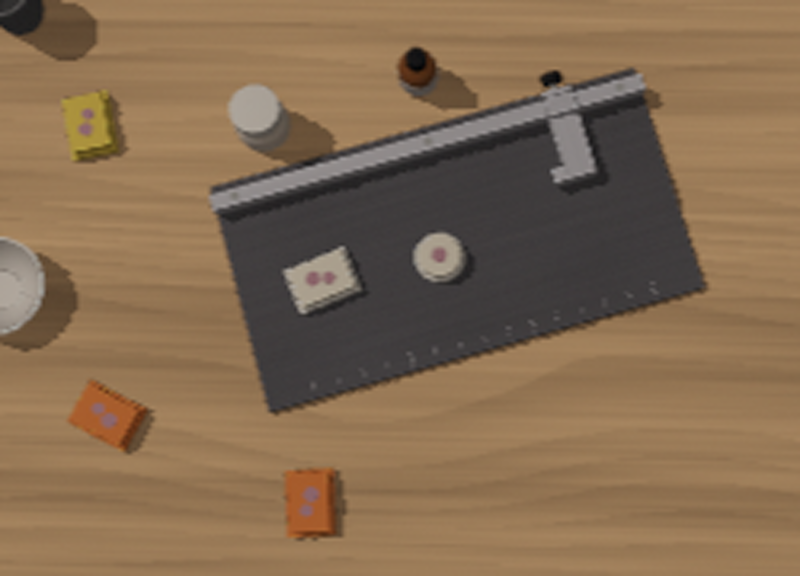

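The white cassette is at px (281,207) in the full top picture. The other things it could be taken for are the oranges at (213,250) and (277,277), the yellow at (208,159), and the round block at (317,200). I choose the white rectangle on the plate. The stop is near (360,160). Next I get a coarse pose and a near view from the wrist camera.

```bash
cat > h.py <<'E'
import numpy as np, cv2, pickle
from scipy.spatial.transform import Rotation as R
def ray(f,p,z):
    T=np.array(f["world_from_camera"]); p=np.atleast_2d(p).astype(float)
    d=np.c_[(p[:,0]-f["cx"])/f["fx"],-(p[:,1]-f["cy"])/f["fy"],-np.ones(len(p))]@T[:3,:3].T
    o=T[:3,3]; return (o+d*((z-o[2])/d[:,2])[:,None])[:,:2]
def proj(f,P):
    T=np.array(f["world_from_camera"]); c=(np.atleast_2d(P)-T[:3,3])@T[:3,:3]
    return np.c_[f["cx"]+f["fx"]*c[:,0]/-c[:,2], f["cy"]-f["fy"]*c[:,1]/-c[:,2]]
def save(f,n):
    cv2.imwrite(f"pics/{n}.png",f["pixels"][:,:,::-1]); pickle.dump(f,open(n+".pkl","wb"))
def quat(jaw):  # tool down, jaw axis (tool x) at world angle jaw
    c,s=np.cos(jaw),np.sin(jaw)
    return R.from_matrix(np.array([[c,s,0],[s,-c,0],[0,0,-1]])).as_quat()
E
python3 - <<'E'
from h import *
from workcell import env,telemetry,vision
f=pickle.load(open("top0.pkl","rb"))
c=lambda a:np.array(a)/3.2+[180,120]
print("plate corners -x",ray(f,c([[268,410],[706,290]]),8))
print("rail in top",ray(f,c([[212,212],[645,98]]),26))
print("cass",ray(f,c([[322,280]]),24),"round",ray(f,c([[439,256]]),24),"stop in",ray(f,c([[553,110],[572,165]]),26))
w=vision.grab_frame("wrist"); s=telemetry.state()
T=np.array(w["world_from_camera"]);Rt=R.from_quat(s["tool_rot"]).as_matrix()
print("cam in tool",Rt.T@(T[:3,3]-s["ee_pos"]),"\n",np.round(Rt.T@T[:3,:3],2),w["fx"],w["cx"],w["cy"])
E
```

```text
plate corners -x [[ 387.66763532  153.97461037]
 [ 490.5763256  -190.55917715]]
rail in top [[ 542.36601921  203.03067258]
 [ 642.3310324  -139.96022871]]
cass [[489.74197275 113.54889607]] round [[510.83767427  21.74575885]] stop in [[631.06549348 -66.5296687 ]
 [586.13469228 -82.20817563]]
cam in tool [  -0.36392283  -70.8226576  -143.01937985] 
 [[ 1.   -0.    0.  ]
 [ 0.   -0.96 -0.28]
 [ 0.    0.28 -0.96]] 281.6976425081609 318.3201748212548 200.16058230478777
```

```bash
python3 - <<'E'
from h import *
from workcell import env,telemetry,vision
y=0.29; u=np.array([np.cos(y),np.sin(y)]); 
for i,(c) in enumerate([np.array([611,-72.])-60*u, np.array([490,113.5])-65*u]):
    q=quat(y+np.pi/2)
    env.move_ptp([*c,160],q)
    if i==0: env.gripper_to(16)
    env.hold(0.3)
    save(vision.grab_frame("wrist"),f"w{i}")
    s=telemetry.state(); print(s["clock"],s["ee_pos"],s["width"],s["joints"][6])
a=np.vstack([cv2.imread("pics/w0.png")[::1],cv2.imread("pics/w1.png")])
cv2.imwrite("pics/w01.png",cv2.resize(a,(480,600)))
E
```

```text
4.2833 [553.50005227 -89.17328384 159.99197206] 15.840867262686034 2.21066715488536
5.525 [428.10952736  94.22218585 159.92479735] 16.009785499739166 1.6986077186733095
```

View pics/w0.png

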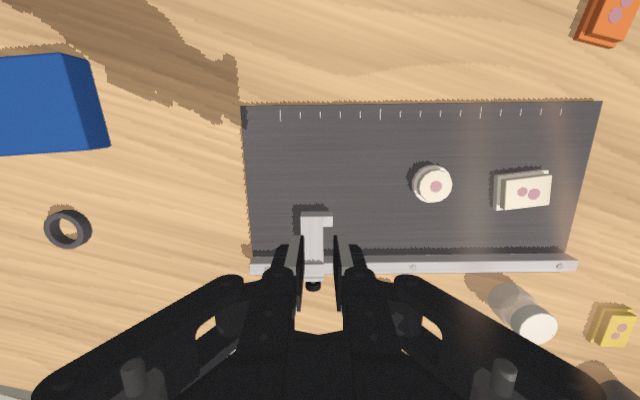

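View pics/w1.png

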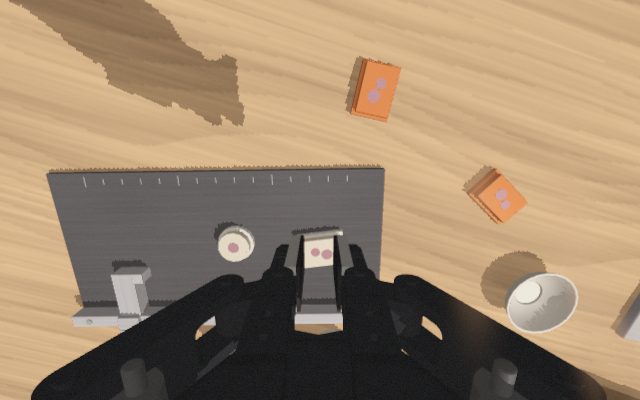

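```bash
python3 - <<'E'
from h import *
f=pickle.load(open("w0.pkl","rb"))
print(ray(f,[[241.5,103],[602,101]],8), ray(f,[[250,258],[577,254.5]],26))
im=f["pixels"]
# plate yaw/pose fit by edge lines
a=im[90:280,235:615,::-1]
cv2.imwrite("pics/w0c.png",cv2.resize(a,None,fx=2.1,fy=2.1,interpolation=cv2.INTER_CUBIC))
g=im.astype(int); m=((g.sum(2)>480)&(abs(g[...,0]-g[...,2])<70)).astype(np.uint8)
m[:, :480]=0; m[:150]=0; m[225:]=0; m[:,560:]=0
cs,_=cv2.findContours(m,0,1); c=max(cs,key=cv2.contourArea); r=cv2.minAreaRect(c); b=cv2.boxPoints(r); print(r,b.tolist())
print(ray(f,b,20))
E
```

```text
[[ 492.38778947 -186.90452306]
 [ 388.60887788  154.40002997]] [[ 645.63920804 -139.18080602]
 [ 540.21112855  199.00417957]]
((527.578125, 192.150634765625), (29.667158126831055, 50.59700012207031), 83.1572265625) [[500.6924743652344, 180.43690490722656], [550.9290771484375, 174.4085235595703], [554.4637451171875, 203.86436462402344], [504.2271728515625, 209.8927459716797]]
[[489.76047344  86.73819199]
 [469.46159045 132.85255484]
 [496.36594721 152.17579623]
 [517.4494501  104.78887655]]
```

View pics/w0c.png

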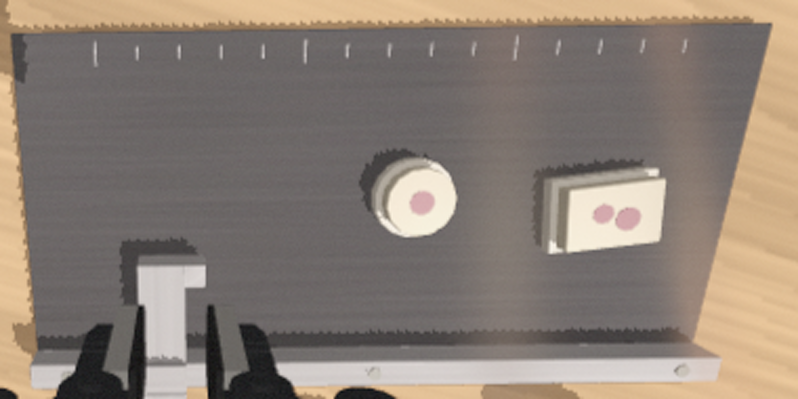

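```bash
python3 - <<'E'
from h import *
from scipy.optimize import least_squares
f=pickle.load(open("w0.pkl","rb"))
c=lambda a:np.array(a,float)/2.1+[235,90]
obs=[((-95,-180,8),(12,34)),((-95,180,8),(771,24)),((70,180,8),(694,343)),((84,-180,26),(32,387)),((84,180,26),(718,381)),((70,180,26),(718,357)),((70,-180,26),(33,361))]
P=np.array([o[0] for o in obs],float); Q=c([o[1] for o in obs])
def W(p,P): k,s=np.cos(p[2]),np.sin(p[2]); return np.c_[p[0]+k*P[:,0]-s*P[:,1],p[1]+s*P[:,0]+k*P[:,1],P[:,2]]
r=least_squares(lambda p:(proj(f,W(p,P))-Q).ravel(),[510,0,.29],loss="soft_l1"); p=r.x
print("plate",p); print(np.round(proj(f,W(p,P))-Q,1).tolist())
inv=lambda xy:(np.atleast_2d(xy)-p[:2])@np.array([[np.cos(p[2]),-np.sin(p[2])],[np.sin(p[2]),np.cos(p[2])]])
print("stop top pts",inv(ray(f,c([[205,262],[205,287],[186,287],[138,264]]),26)))
print("cass wax top",inv(ray(f,c([[567,188],[664,178],[662,241],[569,251]]),24)))
print("frame z15",inv(ray(f,c([[547,178],[658,169],[549,252]]),15)))
t=pickle.load(open("top0.pkl","rb")); print("top cass",inv(ray(t,[[280.6,207.5]],24)),"round",inv(ray(f,c([[420,200]]),24)))
np.save("plate.npy",p)
E
```

```text
plate [5.32228516e+02 1.25537687e+01 3.00758930e-01]
[[-0.3, -0.9], [1.8, -0.3], [-0.0, -0.4], [-0.1, 0.6], [-0.7, 0.4], [2.5, 0.4], [-1.6, 1.6]]
stop top pts [[  14.66482207  -88.856391  ]
 [  27.88344513  -88.81404547]
 [  27.78374604  -98.32611853]
 [  15.3615935  -122.01791992]]
cass wax top [[-20.35752262  84.99357336]
 [-24.7449562  130.49872627]
 [  6.79473228 136.34061397]
 [ 11.49666031  91.44211351]]
frame z15 [[-23.55439275  80.31138412]
 [-27.46708102 134.09386233]
 [ 14.90030041  87.56730473]]
top cass [[-10.64259862 109.1088395 ]] round [[-15.19257518  15.01877582]]
```

```bash
cat >> h.py <<'E'
try: PL=np.load("plate.npy")
except Exception: PL=None
def w(x,y,z): k,s=np.cos(PL[2]),np.sin(PL[2]); return [PL[0]+k*x-s*y,PL[1]+s*x+k*y,z]
def loc(P): k,s=np.cos(PL[2]),np.sin(PL[2]); d=np.array(P[:2])-PL[:2]; return [round(float(v),2) for v in (k*d[0]+s*d[1],-s*d[0]+k*d[1],P[2])]
E
python3 - <<'E'
from h import *
from workcell import env,telemetry,vision
def st(m): s=telemetry.state(); print(m,round(s["clock"],2),loc(s["ee_pos"]),np.round(s["contact_force"],1))
q=quat(PL[2]+np.pi/2)
env.move_ptp(w(-62,110.8,60),q); env.servo_line(w(-62,110.8,11),feed=60,f_stop=8); st("down")
print(env.servo_line(w(10,110.8,11),feed=50,f_stop=8)); st("mid")
print(env.servo_line(w(25,110.8,11),feed=12,f_stop=4)); st("end")
env.servo_line(w(0,110.8,11),feed=60); env.servo_line(w(-20,110.8,100),feed=150); st("up")
env.hold(.3); f=vision.grab_frame("wrist"); save(f,"w2")
f=vision.grab_frame("top"); save(f,"top2")
a=cv2.imread("pics/top2.png")[130:260,230:410]; cv2.imwrite("pics/t2c.png",cv2.resize(a,None,fx=4.4,fy=4.4,interpolation=2))
E
```

```text
down 6.97 [-61.87, 110.65, 11.1] [-0.8  0.5  0.2]
False
mid 8.57 [9.84, 110.79, 11.04] [-0.4 -0.2 -0.3]
True
end 9.49 [20.99, 110.8, 10.49] [ 0.2  0.6 -0.4]
up 10.74 [-20.06, 111.1, 99.61] [ 0.4  0.  -0.6]
```

View pics/t2c.png

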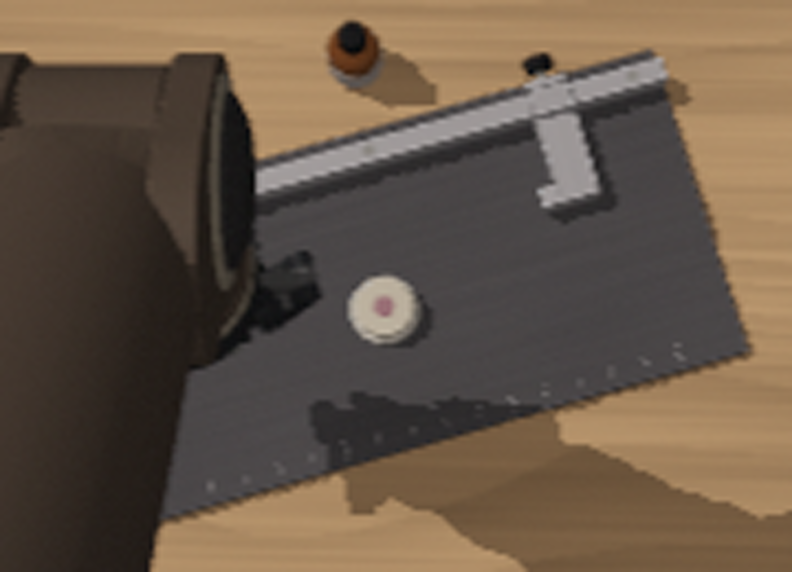

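```bash
python3 - <<'E'
from h import *
from workcell import env,telemetry,vision
q=quat(PL[2]); print(env.solve_ik(w(49,200,140),q))
env.move_ptp(w(40,200,140),q); env.gripper_to(4); env.hold(.2)
s=telemetry.state(); print(s["clock"],loc(s["ee_pos"]),s["joints"][6],s["width"])
save(vision.grab_frame("wrist"),"w3")
E
```

```text
[-1.17866037  0.57691366  0.98174102  1.8902696  -0.57451194  0.98731237
  0.36243859]
12.9583 [40.02, 199.91, 140.04] 0.35766470078233065 3.8373932240761732
```

View pics/w3.png

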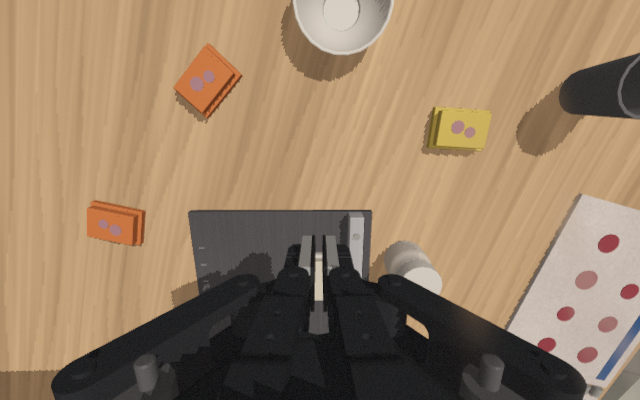

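```bash
python3 - <<'E'
from h import *
from workcell import env,telemetry,vision
def st(m): s=telemetry.state(); print(m,round(s["clock"],2),loc(s["ee_pos"]),np.round(s["contact_force"],1),round(s["width"],1))
q=quat(PL[2])
env.move_ptp(w(49,168,60),q); print(env.servo_line(w(49,168,11),feed=50,f_stop=8)); st("down")
print(env.servo_line(w(49.3,120,11),feed=40,f_stop=8)); st("a")
f=vision.grab_frame("scene"); save(f,"s4")
T=proj(f,[w(50,60,8)])[0]; print(T)
u,v=T.astype(int); a=f["pixels"][max(v-50,0):v+50,u-65:u+65,::-1]
cv2.imwrite("pics/s4c.png",cv2.resize(a,None,fx=6,fy=6,interpolation=2))
E
```

```text
False
down 14.58 [49.22, 167.93, 11.24] [-0.3  0.1 -1. ] 4.1
False
a 15.93 [49.37, 120.26, 10.97] [-0.4  0.3 -0.6] 3.9
[355.01311758 193.69109498]
```

View pics/s4c.png

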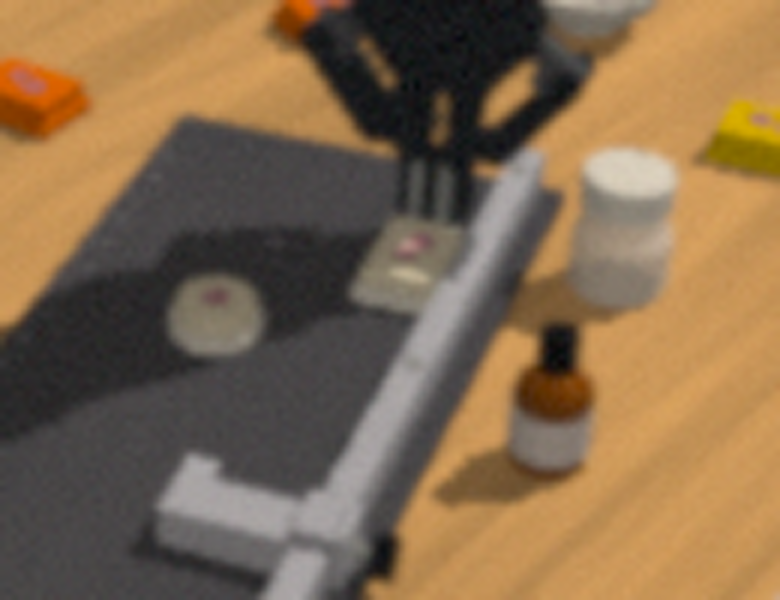

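The scene crop shows the cassette (crop about (410,260)) flush to the rail, with the fingers behind its end. The round block (215,315) hasn't been touched. I'll go on pushing.

```bash
python3 - <<'E'
from h import *
from workcell import env,telemetry,vision
def st(m): s=telemetry.state(); print(m,round(s["clock"],2),loc(s["ee_pos"]),np.round(s["contact_force"],1),round(s["width"],1))
print(env.servo_line(w(50,-22,11),feed=40,f_stop=8)); st("a")
print(env.servo_line(w(50,-42,11),feed=10,f_stop=4)); st("home")
y=loc(telemetry.state()["ee_pos"])[1]
env.servo_line(w(49,y+25,11),feed=60); env.servo_line(w(45,y+60,120),feed=150); st("up")
f=vision.grab_frame("scene"); save(f,"s5")
u,v=proj(f,[w(45,-60,8)])[0].astype(int); a=f["pixels"][v-45:v+35,u-55:u+55,::-1]
cv2.imwrite("pics/s5c.png",cv2.resize(a,None,fx=7,fy=7,interpolation=2))
E
```

```text
False
a 19.68 [50.06, -21.96, 11.0] [ 0.3 -0.3  0. ] 3.8
True
home 21.07 [49.69, -36.14, 10.55] [0.4 1.  0.6] 4.2
up 22.56 [44.57, 23.89, 119.42] [-0.9  0.5  0.3] 4.0
```

View pics/s5c.png

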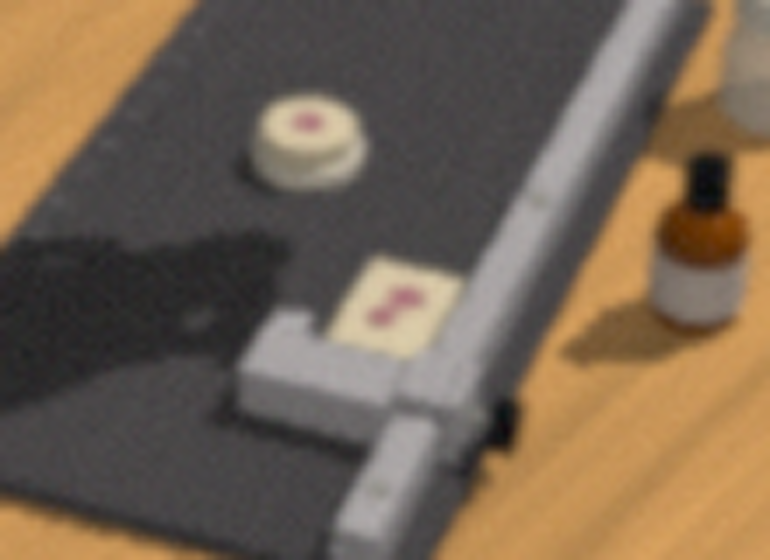

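It looks home. I'll press it gently toward the rail, then toward the stop once more, and check from close up.

```bash
python3 - <<'E'
from h import *
from workcell import env,telemetry,vision
def st(m): s=telemetry.state(); print(m,round(s["clock"],2),loc(s["ee_pos"]),np.round(s["contact_force"],1),round(s["width"],1))
q=quat(PL[2])
env.move_ptp(w(-2,-64,50),q); env.servo_line(w(-2,-64,11),feed=60,f_stop=8); st("d")
print(env.servo_line(w(22,-64,11),feed=10,f_stop=4)); st("rail")
env.servo_line(w(-2,-64,11),feed=60); env.servo_line(w(-2,-64,60),feed=120)
env.move_ptp(w(49,-10,50),q); env.servo_line(w(49,-10,11),feed=60,f_stop=8)
print(env.servo_line(w(49.3,-42,11),feed=12,f_stop=4)); st("stop")
env.servo_line(w(49,-10,11),feed=60); env.servo_line(w(20,-10,100),feed=150)
env.move_ptp(w(20,-150,170),q); env.hold(.3); st("view")
f=vision.grab_frame("wrist"); save(f,"w6")
u,v=proj(f,[w(45,-65,15)])[0].astype(int); print(u,v)
cv2.imwrite("pics/w6c.png",cv2.resize(f["pixels"][max(v-70,0):v+70,max(u-95,0):u+95,::-1],None,fx=4,fy=4,interpolation=2))
E
```

```text
d 23.97 [-1.97, -64.26, 11.09] [-0.2 -0.6  0.9] 3.8
True
rail 26.02 [19.81, -63.82, 10.56] [-0.8  0.1 -1.4] 3.8
True
stop 30.27 [48.91, -36.14, 10.52] [ 0.7  0.4 -0.5] 3.7
view 32.61 [20.25, -148.76, 169.41] [0.  0.2 0.1] 4.1
344 105
```

View pics/w6c.png

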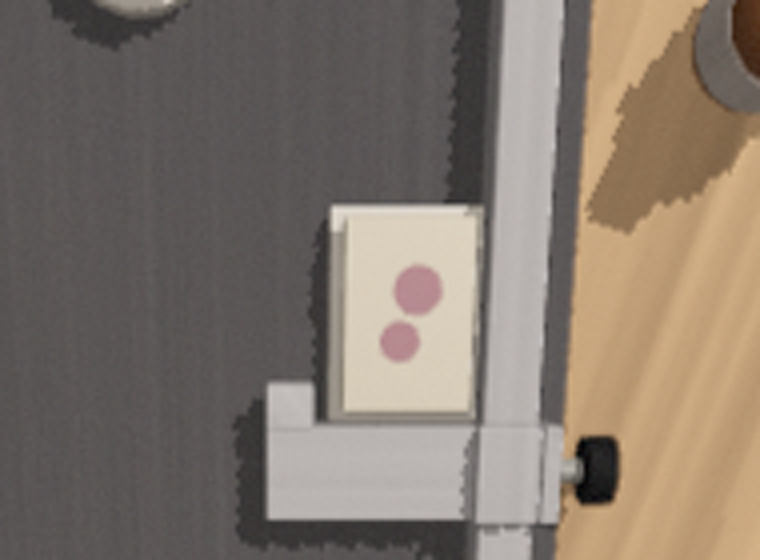

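The close view shows the cassette seated in the pocket. Its right edge lies along the rail (crop x about 480), its lower edge on the stop face (y about 422), and it is parallel to both. The robot is clear.

```bash
python3 -c "
from workcell import ticket,telemetry
print(telemetry.state()['clock']); print(ticket.finish_job())"
```

```text
32.6583
the job is handed in; nothing more can be done
None
```

The cassette is seated in the corner pocket against both rail and stop, and the job was handed in at 32.7 s on the robot's clock.

I pushed it across with the two fingertips side by side until contact with the rail. That contact came at 20.99 mm, against an expected 21. I then slid it along the rail by its end face until it met the stop, and gave it one light press toward the rail and one toward the stop.

**Last checks:**
- **Stop:** Both presses against the stop halted at the same place, y = -36.14 mm. That is about 0.6 mm past the -35.5 mm I estimated from the pictures, within the 2 mm calibration.
- **Rail press:** It met firm resistance at x = 19.8 mm. I expected about 15 mm, but that figure assumed a guessed finger thickness, so I relied on the close picture instead.
- **Close wrist picture:** The cassette lies parallel to the rail and stop with no visible gap, and the gripper is clear.
- **Everything else:** The last scene picture, taken before the two final presses, shows the round block standing clear of the cassette's path. I did not re-measure its position. In the later pictures nothing else looked disturbed, though they do not cover the whole bench.

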